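# Square a long batten up against the rail

### The job

Get the long wooden batten ready for marking out: push it across the raised plywood work board (a push near each end should do it) until its long side lies flush against the upright face of the steel angle rail along its whole length. Slide it on the board without lifting it, keep it beside the rail rather than out past the rail's ends, and leave the short wide wooden block and the small dark block where they lie.

Things in the scene. Friction and masses are not known exactly. Their poses are not given: they have to be found in the camera images.
- long_batten: The workpiece and longest loose piece: a straight light wooden batten with three small dark holes in its top, 300 mm long, 40 mm wide, 32 mm high, about 0.3 kg. Origin at the centre of its underside; y axis along its length, x across its width, z up. It starts askew on the robot's side of the rail, its left (+y) end farther from the rail.
- batten_left_end (a point): Centre of the batten's left (+y) end face, 150 mm from the batten's middle, on its centreline at half height (16 mm).
- batten_right_end (a point): Centre of the batten's right (-y) end face, 150 mm from the batten's middle, on its centreline at half height (16 mm).
- rail: Bare steel angle, 420 mm long, screwed to the board beyond the batten. Upright leg 40 mm high, 5 mm thick; flat leg 30 mm wide on the far side. Origin at mid-length, at the foot of the upright face that looks to the robot; y axis along the rail, x square to the face, away from the robot, z up. The face is the plane x = 0: the flush batten has its centreline at x = -20 mm.
- work_board: Fixed level plywood board, 800 mm (left to right) x 370 mm (front to back), 18 mm thick, raised on bearers over the heap of offcuts: its top is 90 mm above the bench. Rail, batten and both bystanders lie on it. Origin at bench height under its centre.
- short_batten: Bystander: short wide wooden block, plain brown, 120 x 45 x 38 mm high, lying loose to one side of the batten. Origin at the centre of its underside, y along its length.
- dark_offcut: Bystander: small dark wooden block, 85 x 30 x 30 mm, lying loose to the other side of the batten. Origin at the centre of its underside, y along its length.

How it is judged:
By the outcome, as a careful person would: the job done as asked, in the order asked, and still so for the second after the job is handed in, with the robot touching nothing.
It also fails if it takes over 45 s, if anything falls off the work surface, if the arm or the gripper's body presses on something with over 40 N, if the wrist force passes 120 N, or if a joint passes its speed limit or range.

### The arm

A 6-joint arm with a two-finger parallel gripper is mounted at the origin on a cart in front of the work surface, level with it; the furniture and walls round the work are solid. World frame = base frame: x ahead of the robot, y to its left, z up, the work surface at z = 0. Lengths are in mm, angles in rad, forces in N, time in s.
With the tool pointing down it reaches from about 350 to 875 mm from the base axis. Payload 4.2 kg.
Tool frame: the origin (TCP) lies midway between the tips of the shut fingers; the grasp point (between the pads) lies 19 mm behind it; z points along the fingers, y is the line along which they close (so a half turn about z gives the same grasp; the last joint's range is limited). The gripper opens to 85 mm and grips with 20 to 120 N. Pads are 22 mm wide; open, the fingers measure 114 mm over their backs; the gripper's body (76 mm by 85 mm) begins 54 mm behind the grasp point. The pads swing forward as they close: fully open they stand 13 mm farther back than shut.
Start: joints at [1.382, 0.385, 0.008, 0, -1.194, -0.259], TCP at [270.581, 563.369, 210.812] pointing down, gripper open.
Joint ranges: [-3.14, 3.14], [-1.21, 2.06], [-1.07, 1.41], [-3.16, 2.05], [-2.99, -0.16], [-3.1, 3.1]. Speed limits (rad/s): [2.79, 2.79, 3.14, 3.14, 3.14, 3.14].

### API

Orientations are given as a unit quaternion [x, y, z, w].
In Python, from bench import arm gives the robot as it stands. The module is installed in compiled form; this text tells all that it offers.
- The arm moves only by the shell command python3 -m handwheel 'ROWS' [OPENING]. ROWS is JSON, a list of rows, each an object of numbers: "x", "y", "z": the shift along the world's x, y, z each as a share of 20 cm, from -1 to 1; "ax", "ay", "az": the turn, a rotation vector about the world's x, y, z each as a share of 90 degrees, from -1 to 1. In form: [{"x": .., "y": .., "z": .., "ax": .., "ay": .., "az": ..}, ...]. A call has exactly 8 rows; each row shifts and turns the commanded pose from where the row before left it; what a row does not reach is not made up. A row lasts 1/10 s, in which the tool goes at most 50 mm and 8.59 degrees, less where a joint would pass 70% of its speed; a pose out of reach is approached as far as the arm can. A call with a number of a shift or a turn outside -1 to 1 is refused whole. A call with a gripper value outside its range is refused whole. OPENING is the opening, from -1 (shut) to 1 (fully open), set as the call begins (- or left out, the last holds). The fingers move at their own pace and stop on an object; the grip force is fixed at half the most. Time passes only in rows, so rows that do not move let the fingers close, or fill a call up. It gives the time, the measured TCP pose, the force, the opening and the grip force at its end, in the units of the state.
- arm.read_state(): the state, without advancing time (a new reading comes with each control period).
- arm.get_image(name): name is "scene" or "top" or "wrist"; returns the picture (400x640x3 uint8, red, green, blue); there is no depth.
- arm.camera_params(name): a dict with "K" (3x3 intrinsics, pixels), "k1" (the pictures are not rectified: a ray, as slopes to the right and down, at radius r is drawn at 1 + k1 r^2 times it, then the intrinsics apply), "position" and "orientation" of the camera in the world. Camera axes: x right, y down, z forward; pixel columns grow to the right and rows downward; lengths in mm; the calibration is good to about 2 mm. A picture is of the moment at which its call begins: read the wrist's pose just before it. camera_params takes no time and is no camera call; for the wrist camera it gives the pose at the moment of the call.
- arm.job_done(): hands the job in; it is judged then, once.
The state is a dict: "clock": time; "joints": joint angles; "joint_vel": joint speeds; "joint_efforts": joint torques, N m; "position": TCP position; "ee_rot": TCP orientation; "contact_force": force on the tool from outside, world axes, zero at the start; "wrist_torque": the same for the moment, N m; "gripper_width": finger opening in mm; "grasp_force": force on a finger pad.
Only numpy, scipy, OpenCV 4.12 (cv2) and the standard library are available. Lean on these libraries where they do the work, as an engineer would, in place of code of your own. Each camera call takes 0.05 s, during which the arm holds its last target. There are 200 camera calls.

## Working session

There is one attempt and no reset: what is moved stays moved. The work goes in short steps, Python scripts to look and compute and a shell command to move; the robot and the scene stay as the last step left them, time stands still between calls to the robot, and variables do not carry over. Pictures are saved under pics/ and viewed, at most 12 in all, crops included, and the job is handed in when it is done.

```bash
mkdir -p pics
cat > h.py <<'E'
import numpy as np, cv2
from scipy.spatial.transform import Rotation as R
from bench import arm
def ray(p,uv):
    K=np.array(p["K"]);d=np.array([(uv[0]-K[0,2])/K[0,0],(uv[1]-K[1,2])/K[1,1]])
    s=d.copy()
    for _ in range(20): s=d/(1+p["k1"]*(s@s))
    return np.array(p["position"]),R.from_quat(p["orientation"]).apply([s[0],s[1],1])
def onz(p,uv,z):
    o,d=ray(p,uv);return (o+d*(z-o[2])/d[2]).round(1)
def snap(n,f):
    p=arm.camera_params(n);im=arm.get_image(n);cv2.imwrite("pics/"+f,im[:,:,::-1]);return p,im
E
python3 - <<'E'
from h import *
for n in("top","scene"):
    p,_=snap(n,n+"0.png");print(n,p)
print(arm.read_state())
E
```

```text
top {'K': array([[511.22583054,   0.        , 317.37350182],
       [  0.        , 511.22583054, 199.40890088],
       [  0.        ,   0.        ,   1.        ]]), 'k1': -0.0475730646296289, 'position': array([ 366.92784104,   14.99481765, 1362.53726663]), 'orientation': array([ 0.70636744, -0.70576189,  0.04487502, -0.03051922])}
scene {'K': array([[460.52635961,   0.        , 317.86118075],
       [  0.        , 460.52635961, 211.23898473],
       [  0.        ,   0.        ,   1.        ]]), 'k1': -0.10744787199322013, 'position': array([ -34.32438166, -816.24336197,  518.72377289]), 'orientation': array([ 0.79703344, -0.25315732,  0.15902698, -0.52474706])}
{'clock': 0.1, 'joints': array([ 1.38158520e+00,  3.85463609e-01,  6.74395827e-03, -4.19386200e-04,
       -1.19399036e+00, -2.58614416e-01]), 'joint_vel': array([-0.00019256, -0.0004919 ,  0.00208656,  0.00312278, -0.00033771,
       -0.00102002]), 'joint_efforts': array([ 5.35124201e-06, -3.93322849e+01,  1.88927454e+01,  4.19793472e+00,
       -2.64512324e-03,  5.33217246e-06]), 'position': array([270.36749456, 562.86678034, 209.83576089]), 'ee_rot': array([ 9.75018457e-01, -2.22121711e-01, -1.61593481e-04,  9.63026263e-04]), 'contact_force': array([ 0.28281808, -0.59067924,  0.17739098]), 'wrist_torque': array([0.05886918, 0.01193056, 0.02679029]), 'grasp_force': 0.0, 'gripper_width': 85.49195720741174}
```

View pics/top0.png

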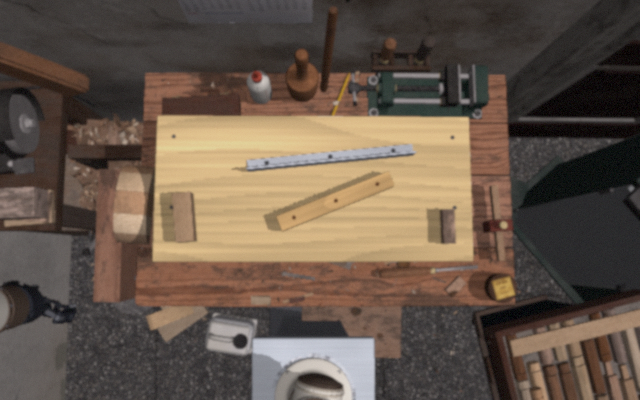

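View pics/scene0.png

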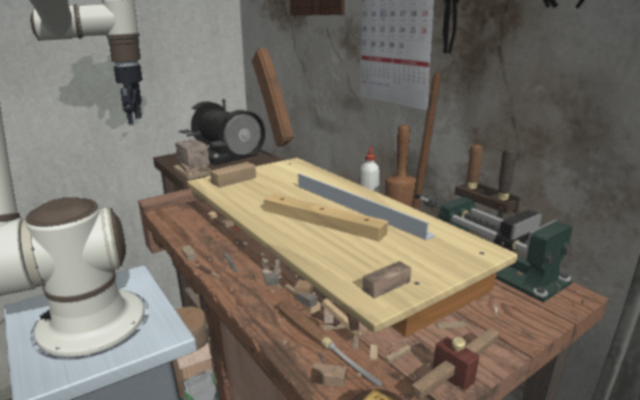

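The top view shows the batten (corners about (277,212), (283,229), (394,187), (388,172)) and the rail from (247,165) to (413,150). The brown block is at (183,217) and the dark one at (448,226). I'll enlarge both views for accurate edges.

Run:
```python
import cv2,numpy as np
a=cv2.imread("pics/top0.png")[135:240,230:430];b=cv2.imread("pics/scene0.png")[165:250,250:450]
f=lambda i:cv2.resize(i,None,fx=4,fy=4,interpolation=cv2.INTER_CUBIC)
A,B=f(a)[:330],f(b)[:270]
cv2.imwrite("pics/c0.png",np.vstack([f(a)[20:400],f(b)[:220]]))
```

```text
(no output)
```

View pics/c0.png

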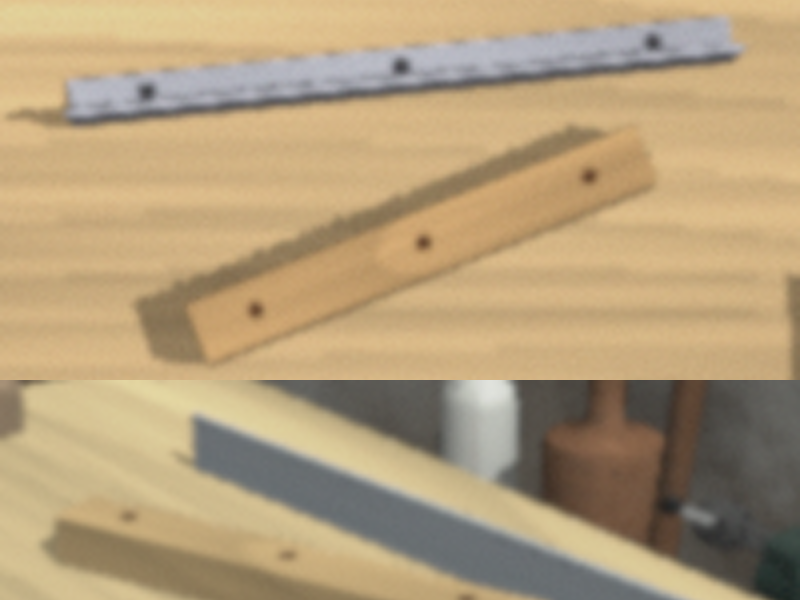

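```bash
cat > m.py <<'E'
from h import *
def tri(p,a,q,b):
    o1,d1=ray(p,a);o2,d2=ray(q,b);d1/=np.linalg.norm(d1);d2/=np.linalg.norm(d2)
    s=np.linalg.lstsq(np.c_[d1,-d2],o2-o1,rcond=None)[0];x,y=o1+s[0]*d1,o2+s[1]*d2
    return ((x+y)/2).round(1),np.linalg.norm(x-y).round(1)
E
python3 - <<'E'
from m import *
p=arm.camera_params("top");q=arm.camera_params("scene")
T=lambda X,Y:(230+X/4-.4,135+(Y+20)/4-.4)
S=lambda X,Y:(250+X/4-.4,165+(Y-380)/4-.4)
for a,b in (((256,310),(128,516)),((424,242),(288,554)),((589,176),(467,597))): print("hole",tri(p,T(*a),q,S(*b)), onz(p,T(*a),122))
for c in ((188,306),(208,362),(655,186),(637,128)): print("corner",onz(p,T(*c),122))
r=[onz(p,T(*c),90) for c in ((68,124),(735,61))];d=r[0]-r[1];print("rail",r,np.linalg.norm(d),np.degrees(np.arctan2(-d[0],d[1])))
print("railtop",[onz(p,T(*c),130) for c in ((68,116),(735,52))],tri(p,T(68,116),q,S(194,415)))
for c in ((175,193),(190,241),(441,209),(455,243)):print("by",onz(p,c,125))
K=arm.camera_params("wrist");print(K)
E
```

```text
hole (array([456.8,  47.4, 121.4]), np.float64(0.8)) [456.4  47.5 122. ]
hole (array([498.4, -54.9, 122.1]), np.float64(0.4)) [498.2 -54.8 122. ]
hole (array([ 539.6, -156.7,  122.3]), np.float64(1.3)) [ 539.1 -156.4  122. ]
corner [458.8  88.8 122. ]
corner [424.8  76.5 122. ]
corner [ 533.1 -197.   122. ]
corner [ 569.1 -186.5  122. ]
rail [array([575.7, 167.1,  90. ]), array([ 617.6, -255. ,   90. ])] 424.1745159719052 5.668927396998792
railtop [array([574.1, 162.4, 130. ]), array([ 615.4, -246.6,  130. ])] (array([575.2, 162.3, 127.5]), np.float64(1.6))
by [514.5 336.4 125. ]
by [398.1 296.8 125. ]
by [ 476.4 -313.   125. ]
by [ 393.4 -345.4  125. ]
{'K': array([[342.47769985,   0.        , 321.0715919 ],
       [  0.        , 342.47769985, 204.48299831],
       [  0.        ,   0.        ,   1.        ]]), 'k1': -0.06412021531706975, 'position': array([329.9178173 , 534.16502531, 372.73910339]), 'orientation': array([-0.5272504 ,  0.83920807,  0.11225264, -0.07166718])}
```

Batten centre is at about (498,-55) with its axis at 22.1°. The rail runs at 5.65° with its mid foot at (596,-43). The skew is 16.4° and the gap at the centre is about 79 mm. The open gripper, 114 mm over its backs and aligned with the rail, makes a two-point pusher. I'll travel to behind the batten first.

```bash
python3 -m handwheel '[{"x":0.05,"y":-0.22,"z":0,"ax":0,"ay":0,"az":0.022},{"x":0.05,"y":-0.22,"z":0,"ax":0,"ay":0,"az":0.022},{"x":0.05,"y":-0.22,"z":0,"ax":0,"ay":0,"az":0.022},{"x":0.05,"y":-0.22,"z":0,"ax":0,"ay":0,"az":0.022},{"x":0.05,"y":-0.22,"z":0,"ax":0,"ay":0,"az":0.022},{"x":0.05,"y":-0.22,"z":0,"ax":0,"ay":0,"az":0.022},{"x":0.05,"y":-0.22,"z":0,"ax":0,"ay":0,"az":0.022},{"x":0.05,"y":-0.22,"z":0,"ax":0,"ay":0,"az":0.022}]' 1
```

```text
clock: 0.9
position: [350.3, 209.4, 210.6]
ee_rot: [0.996, -0.085, -0.0, 0.0]
contact_force: [1.2, 0.4, 0.2]
gripper_width: 85.1
grasp_force: 0.0
```

```bash
python3 -m handwheel '[{"x":0.039,"y":-0.169,"z":-0.03,"ax":0,"ay":0,"az":0.0214},{"x":0.039,"y":-0.169,"z":-0.03,"ax":0,"ay":0,"az":0.0214},{"x":0.039,"y":-0.169,"z":-0.03,"ax":0,"ay":0,"az":0.0214},{"x":0.039,"y":-0.169,"z":-0.03,"ax":0,"ay":0,"az":0.0214},{"x":0.039,"y":-0.169,"z":-0.03,"ax":0,"ay":0,"az":0.0214},{"x":0.039,"y":-0.169,"z":-0.03,"ax":0,"ay":0,"az":0.0214},{"x":0.039,"y":-0.169,"z":-0.03,"ax":0,"ay":0,"az":0.0214},{"x":0.039,"y":-0.169,"z":-0.03,"ax":0,"ay":0,"az":0.0214}]' 1
python3 - <<'E'
from h import *
p,_=snap("wrist","w1.png");print(p["position"],p["orientation"],arm.read_state()["position"])
E
```

```text
clock: 1.7
position: [412.8, -60.5, 162.5]
ee_rot: [0.999, 0.049, -0.0, -0.0]
contact_force: [0.5, 0.4, 0.1]
gripper_width: 85.6
grasp_force: 0.0
[478.53693734 -53.97594557 325.36680772] [ 0.73437949 -0.66552291 -0.08953889  0.09873603] [412.69460061 -63.41476462 161.34611572]
```

View pics/w1.png

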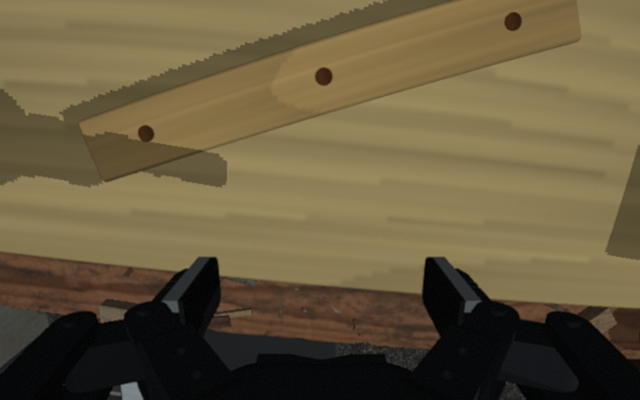

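The wrist view shows the batten clear ahead of both fingers, with holes at (146,133), (324,76) and (513,21). The fingertips are near (205,265) and (437,265). Next is the descent.

```bash
python3 -m handwheel '[{"x":0,"y":0,"z":-0.057},{"x":0,"y":0,"z":-0.057},{"x":0,"y":0,"z":-0.057},{"x":0,"y":0,"z":-0.057},{"x":0,"y":0,"z":-0.057},{"x":0,"y":0,"z":-0.057},{"x":0,"y":0,"z":0},{"x":0,"y":0,"z":0}]' 1
```

```text
invalid input at $[0]: expected keys x, y, z, ax, ay, az
```

```bash
python3 -m handwheel '[{"x":0,"y":0,"z":-0.057,"ax":0,"ay":0,"az":0},{"x":0,"y":0,"z":-0.057,"ax":0,"ay":0,"az":0},{"x":0,"y":0,"z":-0.057,"ax":0,"ay":0,"az":0},{"x":0,"y":0,"z":-0.057,"ax":0,"ay":0,"az":0},{"x":0,"y":0,"z":-0.057,"ax":0,"ay":0,"az":0},{"x":0,"y":0,"z":-0.057,"ax":0,"ay":0,"az":0},{"x":0,"y":0,"z":0,"ax":0,"ay":0,"az":0},{"x":0,"y":0,"z":0,"ax":0,"ay":0,"az":0}]' 1
```

```text
clock: 2.55
position: [412.9, -59.1, 94.5]
ee_rot: [0.999, 0.049, -0.0, 0.0]
contact_force: [-0.0, -0.4, 0.2]
gripper_width: 85.3
grasp_force: 0.0
```

```bash
python3 -m handwheel '[{"x":0.05,"y":0.005,"z":0,"ax":0,"ay":0,"az":0},{"x":0.05,"y":0.005,"z":0,"ax":0,"ay":0,"az":0},{"x":0.05,"y":0.005,"z":0,"ax":0,"ay":0,"az":0},{"x":0.05,"y":0.005,"z":0,"ax":0,"ay":0,"az":0},{"x":0.05,"y":0.005,"z":0,"ax":0,"ay":0,"az":0},{"x":0.05,"y":0.005,"z":0,"ax":0,"ay":0,"az":0},{"x":0.05,"y":0.005,"z":0,"ax":0,"ay":0,"az":0},{"x":0.05,"y":0.005,"z":0,"ax":0,"ay":0,"az":0}]' 1
python3 - <<'E'
from h import *
_,a=snap("top","t2.png");_,b=snap("wrist","w2.png")
c=cv2.resize(a[120:260,210:450],None,fx=2.5,fy=2.5);b=cv2.resize(b,(400,250))
o=np.zeros((600,600,3),np.uint8);o[:350]=c;o[350:,:400]=b
cv2.imwrite("pics/c2.png",o[:,:,::-1])
E
```

```text
clock: 3.35
position: [493.8, -51.0, 94.3]
ee_rot: [0.999, 0.049, -0.0, 0.0]
contact_force: [0.2, -0.0, 0.4]
gripper_width: 85.7
grasp_force: 0.0
```

View pics/c2.png

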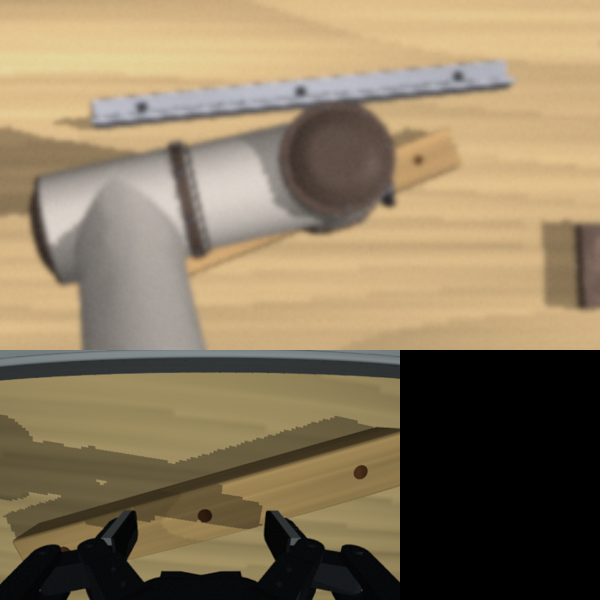

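```bash
python3 - <<'E'
from h import *
p=arm.camera_params("wrist")
for c in ((205,516),(361,472)): print(onz(p,(c[0]*1.6,(c[1]-350)*1.6),122))
for c in ((130,515),(270,515)): print([onz(p,(c[0]*1.6,(c[1]-350)*1.6),z) for z in(100,108,125)])
E
python3 - <<'E'
from h import *
_,a=snap("scene","s2.png");cv2.imwrite("pics/c3.png",cv2.resize(a[130:300,200:440],None,fx=3,fy=3)[:,:,::-1])
E
```

```text
[496.4 -53.6 122. ]
[ 537.9 -155.6  122. ]
[array([480.9,   5.2, 100. ]), array([484.9,   2.7, 108. ]), array([493.5,  -2.7, 125. ])]
[array([ 491.8, -107.3,  100. ]), array([ 495.3, -104.1,  108. ]), array([502.7, -97.3, 125. ])]
```

View pics/c3.png

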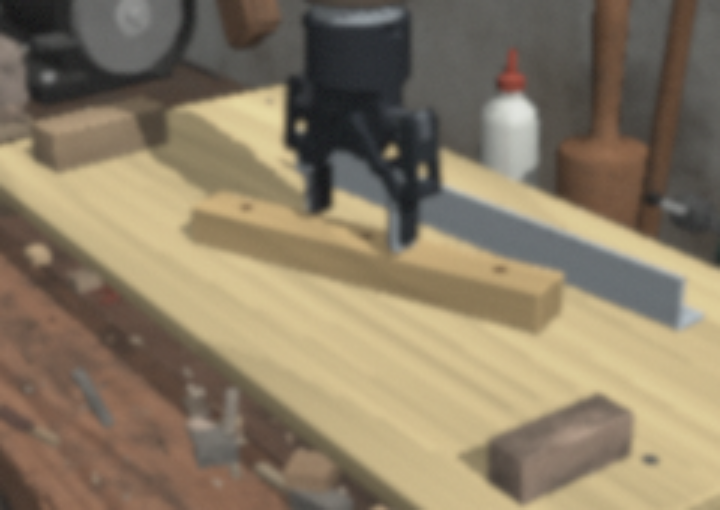

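Run:
```python
from m import *
p=arm.camera_params("wrist");q=arm.camera_params("scene")
for c in ((268,513),(272,512),(280,516)):
  for s in ((392,248),(400,250),(412,244)): print(c,s,tri(p,(c[0]*1.6,(c[1]-350)*1.6),q,(200+s[0]/3-.3,130+s[1]/3-.3)))
w=cv2.imread("pics/w2.png")[220:400,100:560]; cv2.imwrite("pics/c4.png",cv2.resize(np.clip(w.astype(float)*2,0,255).astype(np.uint8),None,fx=1.7,fy=1.7))
```

```text
(268, 513) (392, 248) (array([499.5, -93.3, 124.8]), np.float64(8.4))
(268, 513) (400, 250) (array([501.4, -95.4, 123.8]), np.float64(2.6))
(268, 513) (412, 244) (array([506.4, -96.2, 127.8]), np.float64(5.5))
(272, 512) (392, 248) (array([499.7, -95. , 125.3]), np.float64(10.7))
(272, 512) (400, 250) (array([501.6, -97.1, 124.2]), np.float64(5.0))
(272, 512) (412, 244) (array([506.6, -97.9, 128.2]), np.float64(3.2))
(280, 516) (392, 248) (array([497.5, -99.6, 127.5]), np.float64(12.5))
(280, 516) (400, 250) (array([ 499.4, -101.7,  126.4]), np.float64(6.8))
(280, 516) (412, 244) (array([ 504.4, -102.4,  130.3]), np.float64(1.3))
```

View pics/c4.png

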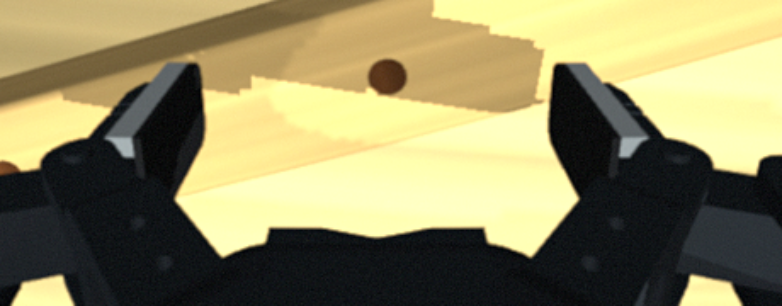

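The scene view shows the fingers passed just above the batten. It hasn't moved, and the open tips measure z≈125, about 30 mm above the TCP. I'll back out and go about 18 mm lower.

```bash
python3 -m handwheel '[{"x":0,"y":0,"z":0.03,"ax":0,"ay":0,"az":0},{"x":-0.07,"y":-0.007,"z":0,"ax":0,"ay":0,"az":0},{"x":-0.07,"y":-0.007,"z":0,"ax":0,"ay":0,"az":0},{"x":-0.07,"y":-0.007,"z":0,"ax":0,"ay":0,"az":0},{"x":-0.07,"y":-0.007,"z":0,"ax":0,"ay":0,"az":0},{"x":-0.07,"y":-0.007,"z":0,"ax":0,"ay":0,"az":0},{"x":-0.07,"y":-0.007,"z":0,"ax":0,"ay":0,"az":0},{"x":0,"y":0,"z":0,"ax":0,"ay":0,"az":0}]' 1
python3 -m handwheel '[{"x":0,"y":0,"z":-0.03,"ax":0,"ay":0,"az":0},{"x":0,"y":0,"z":-0.02,"ax":0,"ay":0,"az":0},{"x":0,"y":0,"z":-0.02,"ax":0,"ay":0,"az":0},{"x":0,"y":0,"z":-0.02,"ax":0,"ay":0,"az":0},{"x":0,"y":0,"z":-0.02,"ax":0,"ay":0,"az":0},{"x":0,"y":0,"z":-0.01,"ax":0,"ay":0,"az":0},{"x":0,"y":0,"z":0,"ax":0,"ay":0,"az":0},{"x":0,"y":0,"z":0,"ax":0,"ay":0,"az":0}]' 1
```

```text
clock: 4.3
position: [406.9, -59.7, 100.7]
ee_rot: [0.999, 0.049, -0.0, -0.0]
contact_force: [-0.2, -0.7, 0.5]
gripper_width: 85.5
grasp_force: 0.0
clock: 5.1
position: [409.1, -59.4, 76.4]
ee_rot: [0.999, 0.049, 0.0, 0.0]
contact_force: [-0.3, 0.3, 1.0]
gripper_width: 85.3
grasp_force: 0.0
```

```bash
python3 -m handwheel '[{"x":0.05,"y":0.005,"z":0,"ax":0,"ay":0,"az":0},{"x":0.05,"y":0.005,"z":0,"ax":0,"ay":0,"az":0},{"x":0.05,"y":0.005,"z":0,"ax":0,"ay":0,"az":0},{"x":0.05,"y":0.005,"z":0,"ax":0,"ay":0,"az":0},{"x":0.05,"y":0.005,"z":0,"ax":0,"ay":0,"az":0},{"x":0.05,"y":0.005,"z":0,"ax":0,"ay":0,"az":0},{"x":0.05,"y":0.005,"z":0,"ax":0,"ay":0,"az":0},{"x":0.05,"y":0.005,"z":0,"ax":0,"ay":0,"az":0}]' 1
python3 - <<'E'
from h import *
_,a=snap("scene","s4.png");p,b=snap("wrist","w4.png")
c=cv2.resize(a[150:270,220:460],None,fx=2.5,fy=2.5)
o=np.zeros((600,640,3),np.uint8);o[:400]=b;o[300:,:600]=c
cv2.imwrite("pics/c5.png",np.vstack([b[:320],c[:280,:].repeat(1,1) if 0 else cv2.resize(c,(640,280))])[:,:,::-1])
E
```

```text
clock: 5.9
position: [489.7, -51.3, 76.2]
ee_rot: [0.999, 0.049, -0.0, 0.0]
contact_force: [-0.4, -0.3, 0.1]
gripper_width: 85.1
grasp_force: 0.4
```

View pics/c5.png

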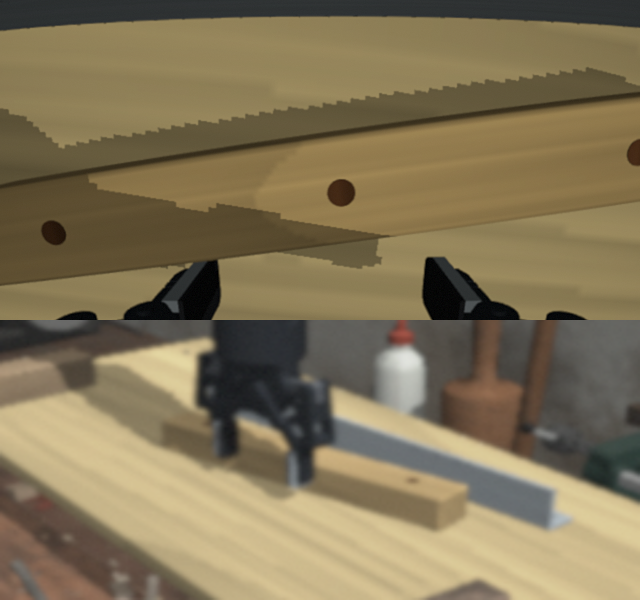

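The left finger is now pushing the batten, and the skew to the tool is down to about 8°. I'll continue.

```bash
python3 -m handwheel '[{"x":0.03,"y":0.003,"z":0,"ax":0,"ay":0,"az":0},{"x":0.03,"y":0.003,"z":0,"ax":0,"ay":0,"az":0},{"x":0.03,"y":0.003,"z":0,"ax":0,"ay":0,"az":0},{"x":0.03,"y":0.003,"z":0,"ax":0,"ay":0,"az":0},{"x":0.03,"y":0.003,"z":0,"ax":0,"ay":0,"az":0},{"x":0.03,"y":0.003,"z":0,"ax":0,"ay":0,"az":0},{"x":0.02,"y":0.002,"z":0,"ax":0,"ay":0,"az":0},{"x":0.0,"y":0.0,"z":0,"ax":0,"ay":0,"az":0}]' 1
python3 - <<'E'
from h import *
_,a=snap("scene","s5.png");p,b=snap("wrist","w5.png")
c=a[150:270,220:460]
cv2.imwrite("pics/c6.png",np.vstack([b[:320],cv2.resize(c,(640,280))])[:,:,::-1])
E
```

```text
clock: 6.8
position: [529.8, -47.4, 76.4]
ee_rot: [0.999, 0.049, 0.0, 0.0]
contact_force: [0.1, -0.2, -0.6]
gripper_width: 85.4
grasp_force: 0.0
```

View pics/c6.png

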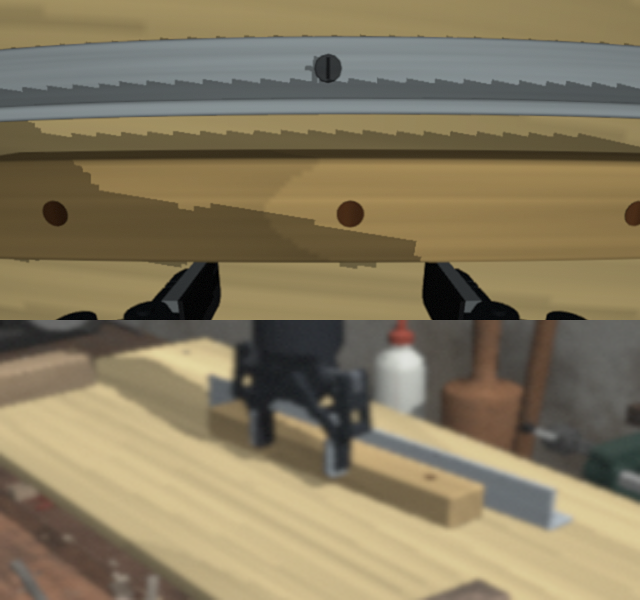

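Both fingers are touching, and the batten is parallel to the rail with a gap of roughly 15 mm (rows 118–155). I'll close it slowly, watching the force.

```bash
python3 -m handwheel '[{"x":0.01,"y":0.001,"z":0,"ax":0,"ay":0,"az":0},{"x":0.01,"y":0.001,"z":0,"ax":0,"ay":0,"az":0},{"x":0.01,"y":0.001,"z":0,"ax":0,"ay":0,"az":0},{"x":0.01,"y":0.001,"z":0,"ax":0,"ay":0,"az":0},{"x":0.01,"y":0.001,"z":0,"ax":0,"ay":0,"az":0},{"x":0.01,"y":0.001,"z":0,"ax":0,"ay":0,"az":0},{"x":0.0,"y":0.0,"z":0,"ax":0,"ay":0,"az":0},{"x":0.0,"y":0.0,"z":0,"ax":0,"ay":0,"az":0}]' 1
python3 - <<'E'
from m import *
p,b=snap("wrist","w6.png");print(arm.read_state()["contact_force"])
# column profile: print brightness rows for gap location at several columns
g=cv2.cvtColor(b,cv2.COLOR_RGB2GRAY)
for c in (60,200,330,460,600): print(c,g[90:180:4,c-2:c+3].mean(1).astype(int))
E
```

```text
clock: 7.7
position: [541.6, -46.1, 76.4]
ee_rot: [0.999, 0.049, 0.001, -0.0]
contact_force: [-1.4, 0.3, -0.4]
gripper_width: 85.4
grasp_force: 0.3
[-0.18317924 -1.3496687  -1.16523732]
60 [122 125 128 126 123 126 123  82  86  83  83  80  48 105 135 134  71  45
  68  75  76  77  79]
200 [135 137 133 130 133 133  90  89  89  90  89  50  78 136 141 137  49  52
 100 120 120 119 120]
330 [ 41  41  39  40  40  40  87  89  90  91  81  51 106 136 141 127  49  60
 113 135 135 131 130]
460 [138 136 139 138 138 125  88  86  86  88  85  51 103 132 140 126  48  55
 111 135 136 131 131]
600 [128 128 132 133 135 135  90  83  83  82  83  51  56 122 130 135  48  49
  90 122 134 129 129]
```

```bash
python3 -m handwheel '[{"x":0.005,"y":0.0005,"z":0,"ax":0,"ay":0,"az":0},{"x":0.005,"y":0.0005,"z":0,"ax":0,"ay":0,"az":0},{"x":0.005,"y":0.0005,"z":0,"ax":0,"ay":0,"az":0},{"x":0.0,"y":0.0,"z":0,"ax":0,"ay":0,"az":0},{"x":0.0,"y":0.0,"z":0,"ax":0,"ay":0,"az":0},{"x":0,"y":0,"z":0,"ax":0,"ay":0,"az":0},{"x":0.0,"y":0.0,"z":0,"ax":0,"ay":0,"az":0},{"x":0.0,"y":0.0,"z":0,"ax":0,"ay":0,"az":0}]' 1
python3 -m handwheel '[{"x":0.005,"y":0.0005,"z":0,"ax":0,"ay":0,"az":0},{"x":0.005,"y":0.0005,"z":0,"ax":0,"ay":0,"az":0},{"x":0.0,"y":0.0,"z":0,"ax":0,"ay":0,"az":0},{"x":0.0,"y":0.0,"z":0,"ax":0,"ay":0,"az":0},{"x":0.0,"y":0.0,"z":0,"ax":0,"ay":0,"az":0},{"x":0,"y":0,"z":0,"ax":0,"ay":0,"az":0},{"x":0.0,"y":0.0,"z":0,"ax":0,"ay":0,"az":0},{"x":0.0,"y":0.0,"z":0,"ax":0,"ay":0,"az":0}]' 1
```

```text
clock: 8.55
position: [544.0, -45.9, 76.3]
ee_rot: [0.999, 0.049, 0.0, -0.0]
contact_force: [-1.8, -0.4, 0.4]
gripper_width: 85.6
grasp_force: 0.7
clock: 9.35
position: [544.4, -46.1, 76.3]
ee_rot: [0.999, 0.049, -0.002, 0.0]
contact_force: [-5.5, -1.4, 4.2]
gripper_width: 85.3
grasp_force: 2.9
```

```bash
python3 -m handwheel '[{"x":0.005,"y":0.0005,"z":0,"ax":0,"ay":0,"az":0},{"x":0.005,"y":0.0005,"z":0,"ax":0,"ay":0,"az":0},{"x":0.0,"y":0.0,"z":0,"ax":0,"ay":0,"az":0},{"x":0.0,"y":0.0,"z":0,"ax":0,"ay":0,"az":0},{"x":0.0,"y":0.0,"z":0,"ax":0,"ay":0,"az":0},{"x":0,"y":0,"z":0,"ax":0,"ay":0,"az":0},{"x":0.0,"y":0.0,"z":0,"ax":0,"ay":0,"az":0},{"x":0.0,"y":0.0,"z":0,"ax":0,"ay":0,"az":0}]' 1
python3 - <<'E'
from h import *
s=arm.read_state();print(s["contact_force"],s["wrist_torque"])
p,b=snap("wrist","w7.png")
_,a=snap("scene","s7.png")
cv2.imwrite("pics/c7.png",np.vstack([b[80:320],cv2.resize(a[150:270,220:460],(640,320))])[:,:,::-1])
E
```

```text
clock: 10.15
position: [544.3, -46.1, 76.3]
ee_rot: [0.999, 0.049, -0.004, 0.0]
contact_force: [-9.5, 0.5, 7.4]
gripper_width: 85.4
grasp_force: 5.1
[-9.45012035  0.46173961  7.35644794] [0.24777169 2.73588019 0.50581381]
```

View pics/c7.png

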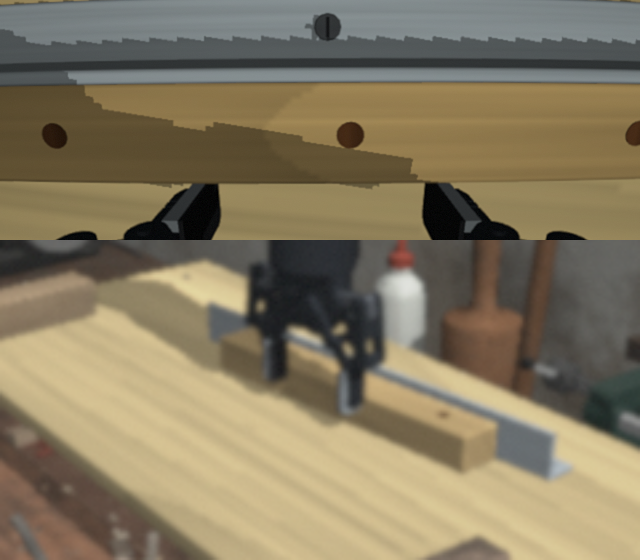

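The batten looks flush, but the torque says only the left finger is loaded. A slight turn will press the right side too.

```bash
python3 -m handwheel '[{"x":0,"y":0,"z":0,"ax":0,"ay":0,"az":0.006},{"x":0,"y":0,"z":0,"ax":0,"ay":0,"az":0.006},{"x":0.0,"y":0.0,"z":0,"ax":0,"ay":0,"az":0.006},{"x":0.0,"y":0.0,"z":0,"ax":0,"ay":0,"az":0},{"x":0.0,"y":0.0,"z":0,"ax":0,"ay":0,"az":0},{"x":0,"y":0,"z":0,"ax":0,"ay":0,"az":0},{"x":0.0,"y":0.0,"z":0,"ax":0,"ay":0,"az":0},{"x":0.0,"y":0.0,"z":0,"ax":0,"ay":0,"az":0}]' 1
python3 - <<'E'
from h import *
s=arm.read_state();print(s["contact_force"],s["wrist_torque"])
E
```

```text
clock: 11.05
position: [543.5, -46.4, 76.2]
ee_rot: [0.998, 0.061, -0.005, 0.0]
contact_force: [-11.1, 0.7, 7.9]
gripper_width: 85.4
grasp_force: 5.6
[-11.09696956   0.65454004   7.87600667] [-0.4532552   2.95185044 -0.51258887]
```

Both sides have now been pressed home. I'll back off, lift and check.

```bash
python3 -m handwheel '[{"x":-0.01,"y":-0.001,"z":0,"ax":0,"ay":0,"az":0},{"x":-0.03,"y":-0.003,"z":0,"ax":0,"ay":0,"az":0},{"x":-0.1,"y":-0.01,"z":0,"ax":0,"ay":0,"az":0},{"x":-0.15,"y":-0.015,"z":0,"ax":0,"ay":0,"az":0},{"x":-0.1,"y":0,"z":0.15,"ax":0,"ay":0,"az":0},{"x":0,"y":0,"z":0.24,"ax":0,"ay":0,"az":0},{"x":0,"y":0,"z":0.24,"ax":0,"ay":0,"az":0},{"x":0,"y":0,"z":0.24,"ax":0,"ay":0,"az":0}]' 1
python3 -m handwheel '[{"x":-0.03,"y":0.22,"z":0,"ax":0,"ay":0,"az":0},{"x":-0.03,"y":0.22,"z":0,"ax":0,"ay":0,"az":0},{"x":-0.03,"y":0.22,"z":0,"ax":0,"ay":0,"az":0},{"x":-0.03,"y":0.22,"z":0,"ax":0,"ay":0,"az":0},{"x":-0.03,"y":0.22,"z":0,"ax":0,"ay":0,"az":0},{"x":-0.03,"y":0.22,"z":0,"ax":0,"ay":0,"az":0},{"x":-0.03,"y":0.22,"z":0,"ax":0,"ay":0,"az":0},{"x":0,"y":0,"z":0,"ax":0,"ay":0,"az":0}]' 1
python3 - <<'E'
from h import *
_,a=snap("top","t8.png");_,b=snap("scene","s8.png")
cv2.imwrite("pics/c8.png",np.vstack([cv2.resize(a[130:190,230:430],None,fx=4,fy=4,interpolation=2),cv2.resize(b[160:250,250:450],None,fx=4,fy=4,interpolation=2)])[:,:,::-1])
E
```

```text
clock: 11.85
position: [470.7, -51.1, 253.1]
ee_rot: [0.998, 0.063, 0.002, -0.0]
contact_force: [1.8, 0.1, -0.6]
gripper_width: 85.4
grasp_force: 0.0
clock: 12.65
position: [428.3, 261.8, 250.5]
ee_rot: [0.998, 0.066, 0.001, -0.001]
contact_force: [0.3, -0.0, -0.6]
gripper_width: 85.7
grasp_force: 0.0
```

View pics/c8.png

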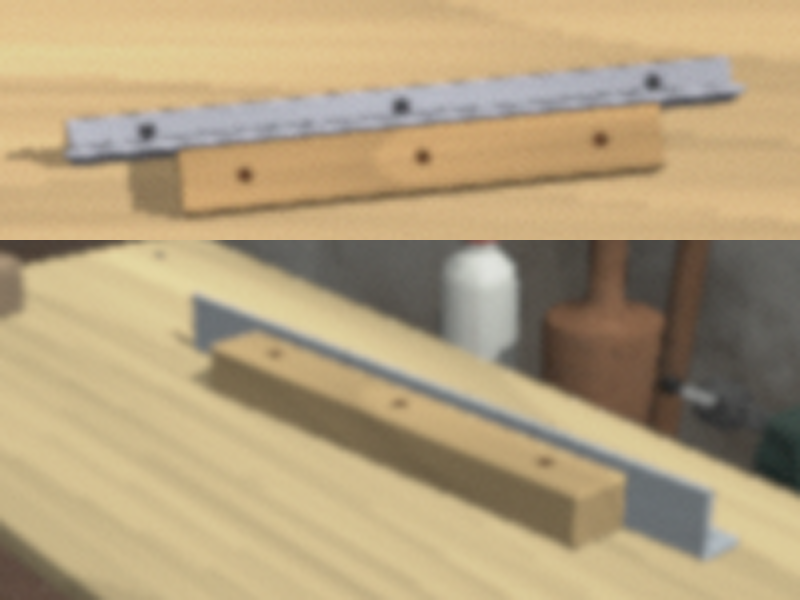

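Both views show the batten flush beside the rail and within its ends. The hole lines are parallel to within 0.2°, which is inside pixel noise, so I'm handing in.

```bash
python3 -c "from bench import arm; print(arm.job_done())"
```

```text
the job is handed in; nothing more can be done
None
```

The batten lies flush against the rail face as far as the pictures show, beside the rail and inside its ends. I slid it there with the open gripper, kept clear of both bystander blocks, and handed the job in at about 12.7 s.

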